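Lock the bayonet cap on the filter housing

TASK

Close the steel filter housing with its bayonet cap: pick the cap up by its bar, find the slots in the ring with the cap's three lugs, press the cap down against the spring pad and turn it clockwise (seen from above) to the stop, then let the spring lift it into its lock and let go. Do not force it (push with no more than about 25 N, and turn no harder once it meets the stop) and do not disturb the glassware standing around.

Things in the scene. Friction and masses are not known exactly. Their poses are not given: they have to be found in the camera images.
- cap: Loose steel bayonet cap, 0.14 to 0.26 kg, standing upright on its nose. Origin: centre of the nose's underside, z up. Nose widens from radius 25 (z=0) to 32.8 mm (z=8); plug of radius 32.8 mm to z=24; flange of radius 42 mm, z=24 to 30, with three small ears (10 mm wide, to radius 48 mm) on its rim, one above each lug; grey bar grip on top.
- cap_bar (a point): Point on the cap's axis inside the grey bar grip, 52 mm above the cap's origin, axes as the cap's: a good grasp height, fingers closing along the cap's y. The bar lies along the cap's x: 64 mm long (x), 12 mm wide (y), from z=30 to 60 mm above the cap's origin.
- cap_lug (a point): Outer face of the first of the cap's three lugs, 40 mm out along the cap's +x and 12.5 mm above its origin. The lugs are at 0, 120 and 240 degrees about the cap's z; each is 11 mm wide, 5 mm thick (z=10 to 15) and reaches from the plug (radius 32.8 mm) out to radius 40 mm.
- housing: Fixed round steel filter housing, 95 mm high, foot of radius 64 mm, wall of radius 47 to 51 mm, open at the top. Origin: centre of its underside, z up. A short hose port sticks out along its +x (to 75 mm from the axis, 35 mm up).
- mouth (a point): Centre of the housing's mouth, level with the top of the bayonet ring (95 mm up); axes as the housing's. Ring: bore radius 34 mm, three slots 15.5 mm wide, 120 degrees apart, cut out to radius 44 mm. Its angle is not given: one slot lies within 0.55 rad either way of the housing's x axis; find the slots by feel or by sight. With the lugs resting on the ring the cap's origin is 10 mm below here.
- hard_stop (a point): On the housing's axis, 24 mm below the mouth: the cap's origin when it is pressed right down through the slots (flange on ring, a hard stop). To turn, the lugs must pass under a lip: cap origin at least 22 mm below the mouth. Turn clockwise seen from above; the hard stop comes 0.85 rad after mid-slot (slot play 0.06 rad each side). Anticlockwise is blocked.
- locked (a point): On the housing's axis, 19.5 mm below the mouth: the cap's origin when locked. At the stop each lug lies under a pocket 2.5 mm deep (16 mm wide); when let go there, the spring lifts the cap into it and it cannot turn back. Let go earlier, it stays caught under the lip at 22 mm; in the slots it floats near 14 mm.
- pad (a joint): Travel (m) of the rubber-topped spring pad inside the housing; 0 as found, grows as the cap pushes it down. Its top lies 14 mm below the mouth at 0. Spring: 4 N preload plus 0.8 N per mm. About 0.010 with the cap pressed right down, 0.008 with the cap caught under the lip, 0.0055 with the cap locked.
- petri_dish: Bystander: closed glass petri dish, 94 mm across, 18 mm high, origin at the centre of its underside. Leave alone.
- conical_flask: Bystander: conical glass flask, 79 mm across, 136 mm high, origin at the centre of its underside. Leave alone.
- evap_dish: Bystander: white porcelain evaporating dish, 86 mm across, 34 mm high, origin at the centre of its underside. Leave alone.
- sample_bottle: Bystander: small clear sample bottle, 58 mm across, 103 mm high, origin at the centre of its underside. Leave alone.
Mind the look-alikes: they are no part of the job. Leave any yellow look-alike of the cap alone.

How it is judged:
By the outcome, as a careful person would: the job done as asked, in the order asked, and still so for the second after the job is handed in, with the robot touching nothing.
It also fails if it takes over 72 s, if anything falls off the work surface, if the arm or the gripper's body presses on something with over 40 N, if the wrist force passes 120 N, or if a joint passes its speed limit or range.

ROBOT

A 7-joint arm with a two-finger parallel gripper is mounted at the origin on a cart in front of the work surface, level with it; the furniture and walls round the work are solid. World frame = base frame: x ahead of the robot, y to its left, z up, the work surface at z = 0. Lengths are in m, angles in rad, forces in N, time in s.
With the tool pointing down it reaches from about 0.425 to 0.825 m from the base axis. Payload 3.6 kg.
Tool frame: the origin (TCP) lies where the fingers leave the gripper's body, on its centre line; the fingertips stand 73 mm ahead of it and the grasp point (between the pads) lies 54 mm ahead of it; x points along the fingers, y is the direction in which the jaws open and shut, and the axes are right-handed (so a half turn about x gives the same grasp; the last joint's range is limited). The gripper opens to 85 mm and grips with 20 to 120 N. Pads are 22 mm wide; open, the fingers measure 114 mm over their backs; the gripper's body (76 mm by 85 mm) begins 54 mm behind the grasp point. The pads swing forward as they close: fully open they stand 13 mm farther back than shut.
Start: joints at [-1.127, 0.615, -0.013, 1.423, 0.008, 1.103, -0.04], TCP at [0.295, 0.579, 0.304] pointing down, gripper open.
Joint ranges: [-3.12, 3.12], [-0.3, 2.06], [-1.34, 1.32], [0.26, 2.42], [-1.36, 4.5], [0.01, 1.98], [-2.84, 2.84]. Speed limits (rad/s): [2.79, 2.79, 3.14, 3.14, 3.14, 3.14, 3.14].

INTERFACE

Orientations are given as a unit quaternion [x, y, z, w].
In Python, from station import arm, snapshot, camera_info, ticket gives the robot as it stands. Calls block until the motion is done:
- arm.movep(position, orientation): joint-space move of the TCP to a pose.
- arm.line_to(position, velocity=0.15, ori=None): straight line of the TCP; ori=None keeps the orientation; velocity is the mean speed in m/s.
- arm.move_j(angles): joint-space move.
- arm.move_gripper(opening, effort=None): opening from 0.0 (shut) to 1.0 (fully open); effort is the grip in N (None keeps the last); returns when the fingers have stopped.
- arm.pause(seconds).
- arm.ik(position, orientation): joint angles nearest the present ones, or None.
- snapshot(name): name is "side" or "top"; returns the picture (480x640x3 uint8, blue, green, red); there is no depth.
- camera_info(name): a dict with "fx", "fy", "cx", "cy" (pixels), "R" (3x3) and "t" (3): a world point X has camera coordinates R X + t. Camera axes: x right, y down, z forward; pixel columns grow to the right and rows downward; lengths in m; the calibration is good to about 2 mm. A picture is of the moment at which its call begins. camera_info takes no time and is no camera call.
A pose or a line that the arm cannot do raises arm.MotionError and nothing moves.
- ticket.finish_job(): hands the job in, once; it reports no verdict.
Readings, each from a call of its own:
- arm.read_time(): time.
- arm.read_joint_positions(): joint angles.
- arm.read_dq(): joint speeds.
- arm.read_effort(): joint torques, N m.
- arm.read_tool_pos(): TCP position.
- arm.read_eef_rot(): TCP orientation.
- arm.read_ft_force(): force on the tool from outside, world axes, zero at the start.
- arm.read_wrist_torque(): the same for the moment, N m.
- arm.read_opening(): opening from 0.0 (shut) to 1.0 (fully open).
Only numpy, scipy, OpenCV 4.12 (cv2) and the standard library are available. Lean on these libraries where they do the work, as an engineer would, in place of code of your own. Each camera call takes 0.05 s, during which the arm holds its last target.

## Working session

There is one attempt and no reset: what is moved stays moved. The work goes in short steps, each a Python script; the robot and the scene stay as the last script left them, time stands still between calls to the robot, and variables do not carry over. Pictures are saved under pics/ and viewed, and the job is handed in when it is done.

```bash
ls; mkdir -p pics; python3 - <<'E'
from station import arm, snapshot, camera_info, ticket
import cv2
for n in ("side","top"):
    cv2.imwrite(f"pics/{n}0.png",snapshot(n)); print(n,camera_info(n))
print(arm.read_time(),arm.read_tool_pos(),arm.read_eef_rot(),arm.read_ft_force())
E
```

```text
pics
side {'fx': 507.10874747074166, 'fy': 507.10874747074166, 'cx': 312.01581358751844, 'cy': 238.00058570558897, 'R': array([[ 0.81834597, -0.57465997,  0.00870592],
       [-0.31452396, -0.46047415, -0.83008327],
       [ 0.48102448,  0.67655708, -0.5575715 ]]), 't': array([-0.38993162,  0.33159787,  0.81651571])}
top {'fx': 499.8488001689903, 'fy': 499.8488001689903, 'cx': 322.1965431804996, 'cy': 247.72643241411254, 'R': array([[ 0.02722334, -0.99962857, -0.00126826],
       [-0.99687468, -0.02705418, -0.07422226],
       [ 0.07416038,  0.00328487, -0.99724092]]), 't': array([0.17456352, 0.60451736, 1.33128725])}
0.1 [0.29458882 0.57880038 0.3028402 ] [ 0.16406664  0.68778731 -0.16574235  0.68743016] [-0.2727485   1.08321873 -0.06153008]
```

View pics/side0.png

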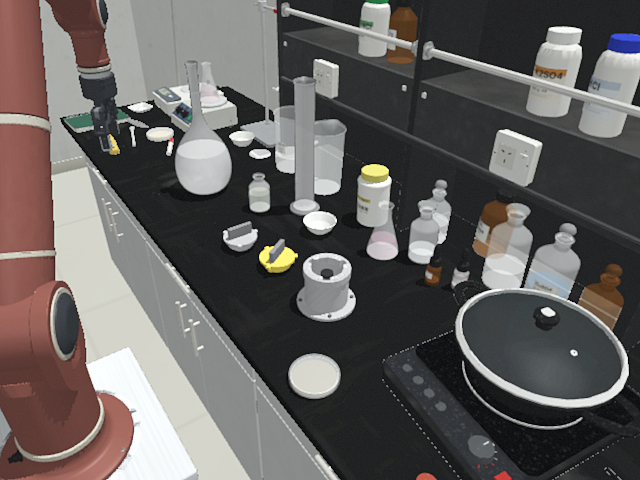

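View pics/top0.png

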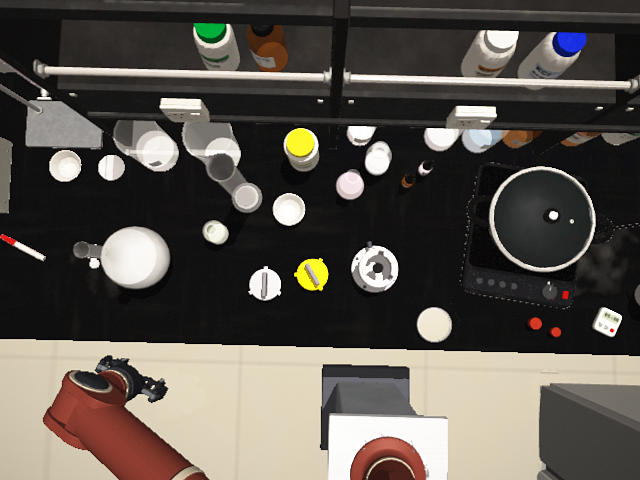

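The steel cap is at top (265,284) and side (240,238). The yellow look-alike is at top (312,274), and the housing is at top (375,268) with its port pointing up and left in the image. I'll zoom in for angles.

```bash
python3 - <<'E'
import cv2,numpy as np
a=cv2.imread("pics/top0.png");b=cv2.imread("pics/side0.png")
c=cv2.resize(a[230:310,235:415],None,fx=4.4,fy=4.4,interpolation=cv2.INTER_CUBIC);cv2.imwrite("pics/topz.png",c)
c=cv2.resize(b[210:330,210:370],None,fx=4.8,fy=4.8,interpolation=cv2.INTER_CUBIC);cv2.imwrite("pics/sidez.png",c)
E
```

```text
(no output)
```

View pics/topz.png

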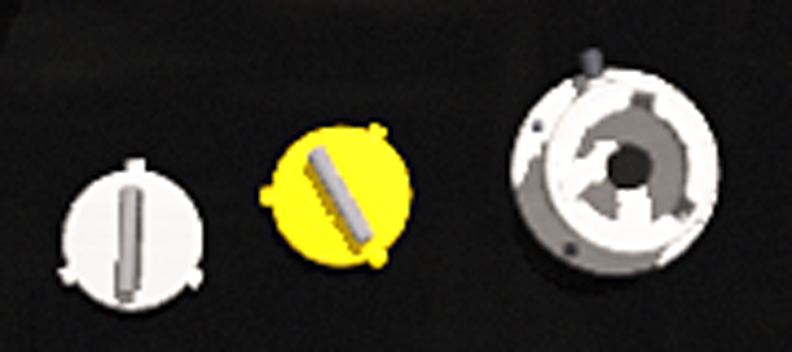

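View pics/sidez.png

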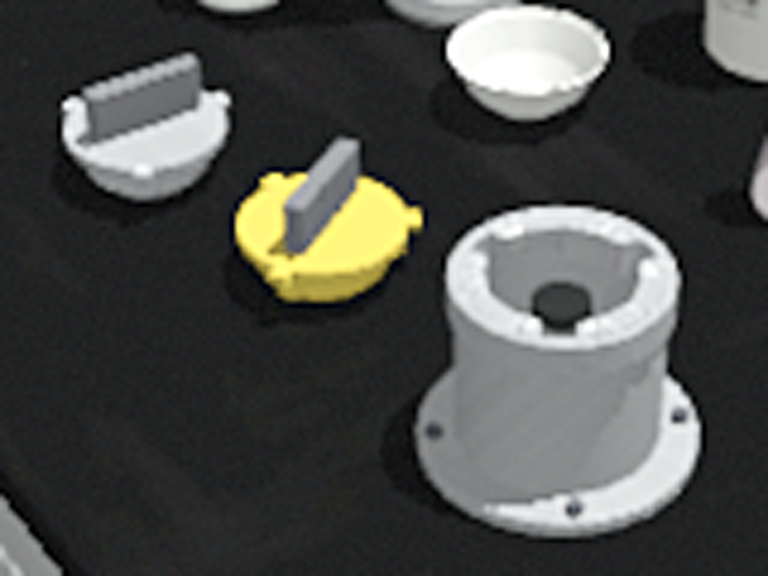

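```bash
cat > h.py <<'E'
import numpy as np, cv2
from station import arm, snapshot, camera_info, ticket
def ray(n,u,v,z):
    c=camera_info(n);d=np.array([(u-c['cx'])/c['fx'],(v-c['cy'])/c['fy'],1.])
    R=np.array(c['R']);o=-R.T@np.array(c['t']);d=R.T@d
    return o+d*(z-o[2])/d[2]
def proj(n,X):
    c=camera_info(n);p=np.array(c['R'])@np.array(X)+np.array(c['t'])
    return np.array([c['fx']*p[0]/p[2]+c['cx'],c['fy']*p[1]/p[2]+c['cy']])
def rect(n,img,cen,z,half=.07,px=560):
    # image: up=+x world, left=+y
    s=[(1,1),(1,-1),(-1,-1),(-1,1)]
    src=np.float32([proj(n,[cen[0]+half*a,cen[1]+half*b,z]) for a,b in s])
    dst=np.float32([[0,0],[px,0],[px,px],[0,px]])
    return cv2.warpPerspective(img,cv2.getPerspectiveTransform(src,dst),(px,px),flags=cv2.INTER_CUBIC)
E
python3 - <<'E'
from h import *
t=cv2.imread("pics/top0.png");s=cv2.imread("pics/side0.png")
ears=[ray('top',235+u/4.4,230+v/4.4,.027) for u,v in((136,165),(68,277),(197,284))]
sl=[ray('top',235+u/4.4,230+v/4.4,.095) for u,v in((642,97),(690,212),(580,207))]
print(np.round(ears,4),np.mean(ears,0));print(np.round(sl,4),np.mean(sl,0))
cc=np.mean(ears,0);hc=np.mean(sl,0)
A=np.hstack([rect('top',t,cc,.03,px=400),rect('side',s,cc,.03,px=400)]);B=np.hstack([rect('top',t,hc,.095,px=400),rect('side',s,hc,.095,px=400)])
for i in (A,B):
  for k in(200,600):cv2.drawMarker(i,(k,200),(0,0,255),0,12)
cv2.imwrite("pics/rc.png",A);cv2.imwrite("pics/rh.png",B)
E
```

```text
[[0.5417 0.3409 0.027 ]
 [0.4724 0.3799 0.027 ]
 [0.4703 0.3012 0.027 ]] [0.4948181  0.34069371 0.027     ]
[[0.5872 0.0401 0.095 ]
 [0.5211 0.011  0.095 ]
 [0.5223 0.0748 0.095 ]] [0.54350359 0.04196678 0.095     ]
```

View pics/rc.png

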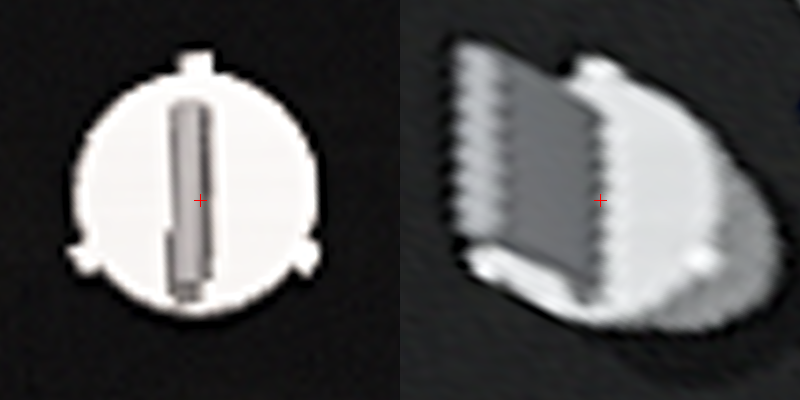

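View pics/rh.png

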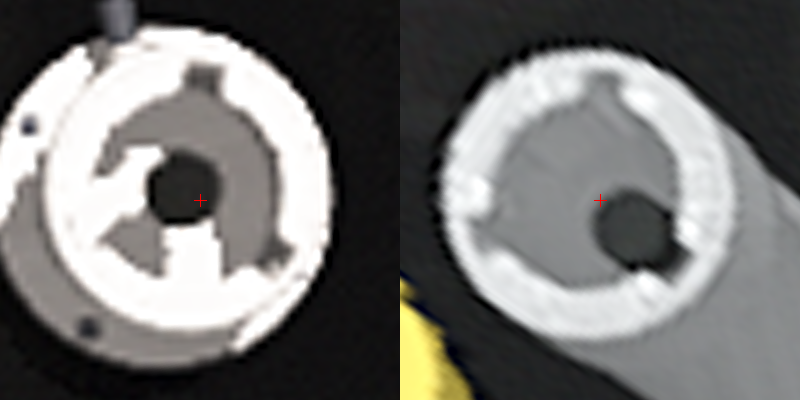

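```bash
cat >> h.py <<'E'
from scipy.optimize import least_squares
def radial(img,c,angs,lo,hi,thr):
    g=img[...,1].astype(float); P=[]
    for a in angs:
        r=np.arange(hi,lo,-.5); x=c[0]+r*np.sin(a); y=c[1]-r*np.cos(a)  # a clockwise from up in picture
        v=cv2.remap(img[...,1],x.astype(np.float32)[None],y.astype(np.float32)[None],cv2.INTER_LINEAR)[0]
        k=np.argmax(v>thr)
        if v[k]>thr and k>0: P.append((x[k],y[k]))
    return np.array(P)
def circ(P):
    f=lambda p:np.hypot(P[:,0]-p[0],P[:,1]-p[1])-p[2]
    s=least_squares(f,[P[:,0].mean(),P[:,1].mean(),100],loss='soft_l1');return s.x,np.abs(f(s.x)).mean()
E
python3 - <<'E'
from h import *
t=cv2.imread("pics/top0.png");s=cv2.imread("pics/side0.png")
cc=np.array([.4948,.3407]);hc=np.array([.5435,.04197]);k=.14/560
def w(c,p): return c[0]+(280-p[1])*k, c[1]+(280-p[0])*k
d=np.deg2rad
for n,im,cen,z,angs,thr,c0 in [
 ('top',t,cc,.03,[a for a in range(360) if min((a+60)%120,120-(a+60)%120)<=100 and 15<a%120<105],110,(274,274)),
 ('side',s,cc,.03,[a for a in range(15,60)],110,(274,274)),
 ('top',t,hc,.095,range(10,125),110,(264,266)),
 ('side',s,hc,.095,list(range(260,395))+list(range(170,215)),120,(267,270)),
 ]:
    r=rect(n,im,cen,z); P=radial(r,c0,d(np.array(list(angs))),120 if z<.05 else 150,225 if z>.05 else 185,thr)
    (x,y,R),e=circ(P); print(n,z,len(P),w(cen,(x,y)),'R',R*k,'err',e*k)
E
```

```text
top 0.03 267 (np.float64(0.49745616874834125), np.float64(0.3422109606832082)) R 0.04263711492183305 err 0.00020001783084735156
side 0.03 45 (np.float64(0.4835685278335435), np.float64(0.3458800052393127)) R 0.055226421565693865 err 0.00017653319823990316
top 0.095 115 (np.float64(0.5442193231505817), np.float64(0.05674886526993015)) R 0.061105210883415785 err 0.00029146910487068726
side 0.095 163 (np.float64(0.5452380301545328), np.float64(0.04658098005518402)) R 0.05101783315073674 err 0.00037322641346425583
```

```bash
cat >> h.py <<'E'
from scipy.spatial.transform import Rotation as Ro
def Q(a): 
    c,s=np.cos(a),np.sin(a)
    return Ro.from_matrix(np.array([[0,-s,c],[0,c,s],[-1,0,0]])).as_quat().tolist()
def yaw():
    M=Ro.from_quat(arm.read_eef_rot()).as_matrix(); return np.arctan2(M[1,2],M[0,2])
E
python3 - <<'E'
from h import *
print(yaw(),arm.read_joint_positions(),arm.read_opening())
for a in (0,np.pi):
  for p,da in(((.497,.342,.2),0),((.497,.342,.106),0),((.5456,.0464,.3),-.115),((.5456,.0464,.177),-.115),((.5456,.0464,.177),-1.05)):
    r=arm.ik(p,Q(a+da));print(a,p,da,None if r is None else np.round(r,2))
E
```

```text
-0.47075543719706975 [-1.12650763  0.61582943 -0.01259134  1.42476642  0.00811576  1.10347037
 -0.04041904] 1.0012210105801933
0 (0.497, 0.342, 0.2) 0 [-0.57  0.66 -0.12  1.68  0.1   0.81  0.84]
0 (0.497, 0.342, 0.106) 0 [-0.58  0.79 -0.1   1.74  0.13  0.62  0.82]
0 (0.5456, 0.0464, 0.3) -0.115 [-0.14  0.46  0.03  1.73 -0.02  0.95  1.35]
0 (0.5456, 0.0464, 0.177) -0.115 [-0.09  0.62 -0.05  1.86  0.05  0.66  1.28]
0 (0.5456, 0.0464, 0.177) -1.05 [-0.23  0.62  0.17  1.87 -0.16  0.66  0.55]
3.141592653589793 (0.497, 0.342, 0.2) 0 [-1.01  0.73  0.63  1.7  -0.54  0.89 -1.72]
3.141592653589793 (0.497, 0.342, 0.106) 0 [-0.95  0.85  0.54  1.76 -0.63  0.71 -1.65]
3.141592653589793 (0.5456, 0.0464, 0.3) -0.115 [-0.59  0.55  0.74  1.74 -0.42  1.02 -1.38]
3.141592653589793 (0.5456, 0.0464, 0.177) -0.115 [-0.51  0.7   0.62  1.88 -0.58  0.76 -1.25]
3.141592653589793 (0.5456, 0.0464, 0.177) -1.05 [-0.75  0.91  1.13  1.88 -0.98  1.04 -1.8 ]
```

```bash
python3 - <<'E'
from h import *
c=[.497,.342]
arm.movep(c+[.22],Q(0)); arm.move_gripper(.55,60)
print(arm.read_tool_pos(),yaw(),arm.read_time(),arm.read_ft_force())
cv2.imwrite("pics/side1.png",snapshot('side')[150:320,160:360])
arm.line_to(c+[.107],.12)
cv2.imwrite("pics/side2.png",cv2.resize(snapshot('side')[150:320,160:360],None,fx=3,fy=3,interpolation=2))
print(arm.read_tool_pos(),yaw(),arm.read_time(),arm.read_ft_force())
E
```

```text
[0.49686025 0.34224464 0.2200401 ] 0.0004003177084744998 1.7917 [-0.74028308 -0.5874175   0.27697222]
[0.49751599 0.34238328 0.10795889] -7.536931661054586e-05 2.9833 [0.47951166 0.54480996 0.44811886]
```

View pics/side2.png

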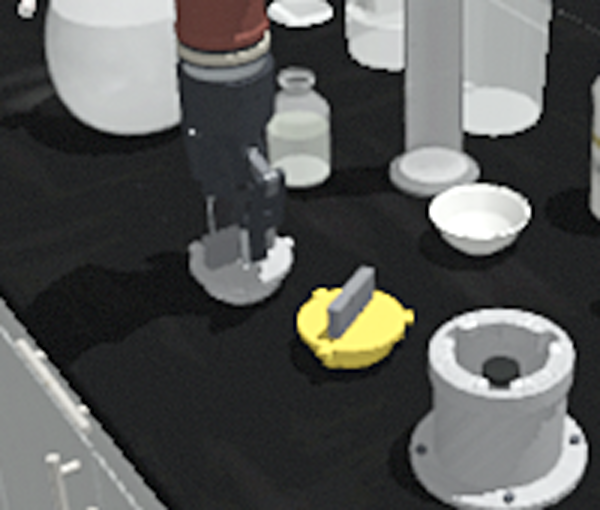

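The fingers straddle the grey bar at crop (225,250). I'll close and lift.

```bash
python3 - <<'E'
from h import *
f0=arm.read_ft_force()
arm.move_gripper(0,90); print(arm.read_opening()*85,arm.read_ft_force()-f0,arm.read_tool_pos())
p=arm.read_tool_pos()
arm.line_to([.497,.342,.24],.15); arm.pause(.2)
print(arm.read_opening()*85,arm.read_ft_force(),arm.read_tool_pos(),arm.read_time())
cv2.imwrite("pics/side3.png",snapshot('side')); cv2.imwrite("pics/top3.png",snapshot('top'))
E
python3 -c "
import cv2,numpy as np
a=cv2.imread('pics/side3.png')[100:310,140:360];b=cv2.imread('pics/top3.png')[200:330,200:420]
a=cv2.resize(a,(400,382));b=cv2.resize(b,(400,236));cv2.imwrite('pics/m3.png',np.hstack([a,np.vstack([b,np.zeros((146,400,3),'uint8')])]))"
```

```text
10.271793867911551 [-2.07548646 -1.43128194  3.1840578 ] [0.4972126  0.34184773 0.10750354]
10.358158307756884 [ 0.08488005  0.46296774 -2.8933526 ] [0.4966796  0.34176393 0.23892795] 4.6333
```

View pics/m3.png

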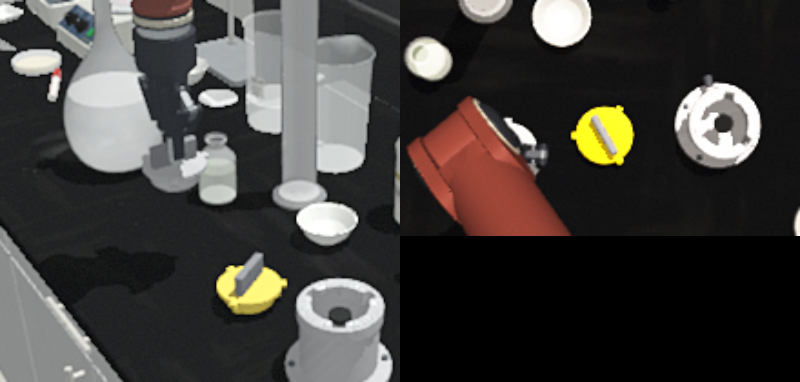

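```bash
python3 - <<'E'
from h import *
h=[.5456,.0464]
arm.line_to(h+[.25],.25,Q(-.115))
arm.line_to(h+[.095+.1075+.003],.12); arm.pause(.2)
print(arm.read_ft_force(),arm.read_tool_pos(),yaw(),arm.read_time())
s=snapshot('side');cv2.imwrite("pics/side4.png",s);cv2.imwrite("pics/top4.png",snapshot('top'))
z=arm.read_tool_pos()[2]-.1075
a=rect('side',s,h,z+.030,px=390)
b=cv2.resize(s[200:330,260:390],(390,390),interpolation=2)
cv2.circle(a,(195,195),int(.042/.14*390),(0,0,255),1)
cv2.imwrite("pics/m4.png",np.hstack([a,b]))
E
```

```text
[-0.03258658 -0.79891569 -2.05863886] [0.54615644 0.04663442 0.20646116] -0.11480140379334598 6.8
```

View pics/m4.png

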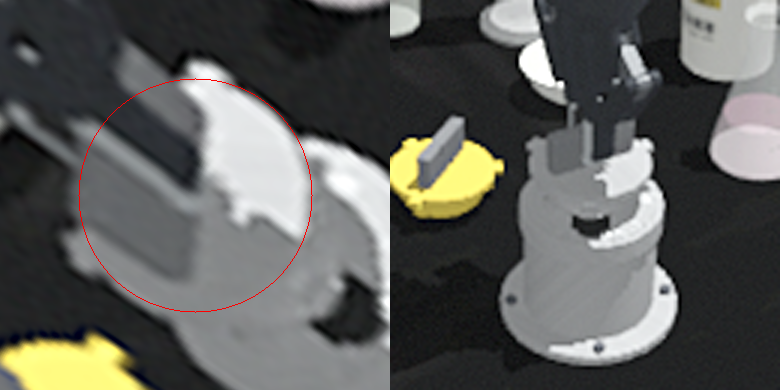

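```bash
cat >> h.py <<'E'
def st(tag=''):
    f=np.array(arm.read_ft_force());p=np.array(arm.read_tool_pos());m=np.array(arm.read_wrist_torque())
    print(tag,'p',np.round(p*1e3,2),'depth',round((.095-(p[2]-.1075))*1e3,2),'F',np.round(f,1),'M',np.round(m,2),'yaw',round(float(yaw()),3),'t',round(arm.read_time(),1)); return f,p
E
python3 - <<'E'
from h import *
h=[.5456,.0464]
for d in (2,5,7,8,9,10,11,12,13):
    arm.line_to(h+[.2025-d*1e-3],.03 if d<8 else .012); f,p=st(d)
    if f[2]>5 or np.hypot(*f[:2])>6: break
E
```

```text
2 p [545.38  46.34 200.17] depth 2.33 F [-0.7 -0.9 -2.1] M [ 0.02 -0.06  0.  ] yaw -0.115 t 7.2
5 p [545.44  46.38 197.22] depth 5.28 F [ 0. -0. -3.] M [-0.01 -0.04 -0.06] yaw -0.115 t 7.5
7 p [545.51  46.37 195.36] depth 7.14 F [ 0.3  0.4 -1.3] M [0.07 0.01 0.07] yaw -0.115 t 7.7
8 p [545.78  46.31 194.57] depth 7.93 F [ 0.7 -1.1 -1. ] M [-0.16 -0.09 -0.09] yaw -0.115 t 8.0
9 p [545.94  46.12 193.55] depth 8.95 F [ 2.6 -1.6 -2.8] M [-0.25 -0.27 -0.12] yaw -0.115 t 8.2
10 p [545.98  46.16 192.56] depth 9.94 F [ 1.5 -1.9 -1.7] M [-0.35 -0.37 -0.13] yaw -0.115 t 8.5
11 p [545.99  46.2  191.56] depth 10.94 F [ 2.2 -0.8 -1.7] M [-0.25 -0.53  0.12] yaw -0.115 t 8.7
12 p [545.99  46.17 190.58] depth 11.92 F [ 3.2 -2.6 -2.3] M [-0.41 -0.67 -0.1 ] yaw -0.115 t 9.0
13 p [546.    46.18 189.57] depth 12.93 F [ 2.7 -2.5 -3. ] M [-0.56 -0.76 -0.04] yaw -0.115 t 9.2
```

The lugs are in the slots: depth is 13 mm with no vertical reaction. The side force pushes +x/-y, so I'll recentre slightly and press on.

```bash
python3 - <<'E'
from h import *
h=[.5464,.0459]
for d in (14,16,18,20,21,22,23,23.5):
    arm.line_to(h+[.2025-d*1e-3],.015); f,p=st(d)
    if f[2]>16 or np.hypot(*f[:2])>8: break
arm.pause(.2); st()
E
```

```text
14 p [546.24  46.07 188.49] depth 14.01 F [ 1.1 -2.3 -2. ] M [-0.36 -0.52 -0.01] yaw -0.115 t 9.5
16 p [546.4   46.22 186.84] depth 15.66 F [-0.5 -1.6  2.1] M [-0.26 -0.27 -0.13] yaw -0.115 t 9.8
18 p [546.49  46.24 184.75] depth 17.75 F [ 1.3 -1.   4.3] M [-0.14 -0.28 -0.1 ] yaw -0.115 t 10.0
20 p [546.51  46.23 182.83] depth 19.67 F [ 1.  -1.6  5.6] M [-0.08 -0.17 -0.21] yaw -0.115 t 10.3
21 p [546.56  46.25 181.98] depth 20.52 F [-0.4  0.   7.1] M [-0.07 -0.08 -0.06] yaw -0.115 t 10.6
22 p [546.6   46.27 181.09] depth 21.41 F [0.5 0.4 7.5] M [ 0.09 -0.03  0.14] yaw -0.115 t 10.8
23 p [546.67  46.33 180.23] depth 22.27 F [0.3 0.1 7.6] M [-0.03 -0.01 -0.09] yaw -0.115 t 11.1
23.5 p [546.69  46.31 179.83] depth 22.67 F [-0.  -1.2  7.9] M [-0.06 -0.03 -0.11] yaw -0.115 t 11.3
 p [546.69  46.29 179.84] depth 22.66 F [ 0.9 -0.   7.9] M [0.01 0.04 0.11] yaw -0.115 t 11.5
```

```bash
python3 - <<'E'
from h import *
h=[.5463,.0460]
for d in (24,24.5,25,25.5):
    arm.line_to(h+[.2025-d*1e-3],.015); arm.pause(.1);f,p=st(d)
    if f[2]>14: break
E
```

```text
24 p [546.67  46.32 179.4 ] depth 23.1 F [-0.5 -0.5  8.4] M [-0.01  0.04  0.05] yaw -0.115 t 11.9
24.5 p [546.68  46.36 179.  ] depth 23.5 F [0.7 0.3 9.2] M [-0.09 -0.01 -0.08] yaw -0.115 t 12.2
25 p [546.69  46.33 178.54] depth 23.96 F [-0.3 -0.7  8.6] M [-0.08  0.05 -0.12] yaw -0.115 t 12.6
25.5 p [546.72  46.3  178.47] depth 24.03 F [-0.9 -1.3 11.9] M [-0.07  0.21 -0.01] yaw -0.115 t 12.9
```

```bash
python3 - <<'E'
from h import *
h=[.5465,.0462]
arm.line_to(h+[.2025-.0246],.02)
y=-.115
for k in range(8):
    y-=.05+.05*(k>2)
    arm.line_to(h+[.2025-.0246],.02,Q(y)); f,p=st(round(y,3))
    m=arm.read_wrist_torque()
    if abs(m[2])>.5 or np.hypot(*f[:2])>9 or f[2]>18: break
E
```

```text
-0.165 p [546.83  46.54 178.89] depth 23.61 F [ 0.3 -0.4  9. ] M [-0.11  0.01 -0.08] yaw -0.165 t 13.4
-0.215 p [546.85  46.68 178.9 ] depth 23.6 F [-0.6  0.9  8.9] M [0.06 0.07 0.1 ] yaw -0.215 t 13.7
-0.265 p [546.93  46.62 178.91] depth 23.59 F [0.7 0.3 8.2] M [ 0.06 -0.01  0.25] yaw -0.265 t 13.9
-0.365 p [546.94  46.36 178.92] depth 23.58 F [-0.2 -1.   8.5] M [-0.17  0.03 -0.08] yaw -0.365 t 14.2
-0.465 p [546.89  46.3  178.89] depth 23.61 F [ 0.6 -1.4  8.3] M [-0.21 -0.03 -0.18] yaw -0.465 t 14.4
-0.565 p [546.93  46.48 178.9 ] depth 23.6 F [ 0.5 -0.2  8.8] M [-0.    0.    0.06] yaw -0.565 t 14.7
-0.665 p [546.94  46.42 178.88] depth 23.62 F [-0.9 -0.3  9.1] M [-0.15 -0.    0.05] yaw -0.665 t 14.9
-0.765 p [546.9   46.12 178.88] depth 23.62 F [-0.5 -0.7  9.5] M [-0.19 -0.01 -0.02] yaw -0.765 t 15.2
```

```bash
python3 - <<'E'
from h import *
h=[.5465,.0462]
y=-.765
for k in range(20):
    y-=.05 if y>-.86 else .012
    arm.line_to(h+[.2025-.0246],.02,Q(y))
    m=[]
    for _ in range(6): arm.pause(.02); m.append(arm.read_wrist_torque()[2])
    f,p=st(round(y,3)); print('  mz',round(np.mean(m),3))
    if abs(np.mean(m))>.3 or np.hypot(*f[:2])>9 or f[2]>18 or y<-1.08: break
E
```

```text
-0.815 p [546.88  46.04 178.89] depth 23.61 F [ 0.  -0.   9.7] M [-0.06 -0.    0.19] yaw -0.815 t 15.5
  mz 0.156
-0.865 p [546.85  46.04 178.89] depth 23.61 F [0.1 0.3 9.2] M [-0.09 -0.    0.13] yaw -0.865 t 15.9
  mz 0.152
-0.877 p [546.91  46.07 178.88] depth 23.62 F [-0.4 -0.9  9.6] M [-0.13 -0.08  0.09] yaw -0.877 t 16.2
  mz 0.08
-0.889 p [546.97  46.07 178.92] depth 23.58 F [-0.2 -1.7  9. ] M [-0.22 -0.03 -0.14] yaw -0.889 t 16.6
  mz -0.113
-0.901 p [547.    46.09 178.94] depth 23.56 F [ 1.2 -0.6  9.5] M [-0.15 -0.11 -0.01] yaw -0.901 t 16.9
  mz -0.063
-0.913 p [547.   46.1 178.9] depth 23.6 F [-0.8  0.   9. ] M [-0.15 -0.01  0.16] yaw -0.913 t 17.3
  mz 0.157
-0.925 p [547.03  46.13 178.91] depth 23.59 F [-0.5 -1.5  9.4] M [-0.24 -0.05 -0.19] yaw -0.925 t 17.6
  mz -0.149
-0.937 p [547.07  46.19 178.91] depth 23.59 F [-0.1  0.2  9. ] M [-0.05 -0.02  0.2 ] yaw -0.937 t 18.0
  mz 0.139
-0.949 p [547.1   46.22 178.95] depth 23.55 F [ 0.4 -1.2  8. ] M [-0.15 -0.13 -0.09] yaw -0.949 t 18.3
  mz -0.144
-0.961 p [547.11  46.29 178.95] depth 23.55 F [ 0.1 -1.6  8.7] M [-0.14 -0.03 -0.04] yaw -0.961 t 18.7
  mz 0.025
-0.973 p [547.11  46.19 178.97] depth 23.53 F [ 0.4 -0.9 10. ] M [-0.13 -0.01  0.11] yaw -0.972 t 19.0
  mz 0.146
-0.985 p [547.07  45.96 178.95] depth 23.55 F [ 0.1 -1.8  9.4] M [-0.2  -0.07  0.2 ] yaw -0.984 t 19.4
  mz 0.269
-0.997 p [547.07  45.62 178.95] depth 23.55 F [-0.2 -1.8  8.5] M [-0.35 -0.02  0.32] yaw -0.996 t 19.7
  mz 0.315
```

Torque is rising and the TCP is shifting, so this looks like the stop. I'll take one small step to confirm before letting the spring lift the cap.

```bash
python3 - <<'E'
from h import *
h=[.5465,.0462]
def mz():
    m=[]
    for _ in range(8): arm.pause(.02); m.append(arm.read_wrist_torque()[2])
    return round(np.mean(m),3)
st();print(mz())
arm.line_to(h+[.2025-.0246],.02,Q(-1.009)); st(); print(mz())
E
```

```text
p [547.07  45.62 178.95] depth 23.55 F [-0.2 -1.8  8.5] M [-0.35 -0.02  0.32] yaw -0.996 t 19.7
0.315
 p [547.04  45.22 178.95] depth 23.55 F [ 0.6 -2.4  9.2] M [-0.49 -0.08  0.26] yaw -1.008 t 20.1
0.35
```

The TCP moves about 0.4 mm per 0.012 rad, i.e. it's pivoting about a lug, so the stop has been met. I'll ease the torque and rise slowly into the pocket.

```bash
python3 - <<'E'
from h import *
h=[.5467,.0462]
arm.line_to(h+[.2025-.0246],.02,Q(-.985));st('ease')
for d in (23.5,22.7,22,21.3,20.6,20):
    arm.line_to(h+[.2025-d*1e-3],.012); f,p=st(d)
    if f[2]<-4: break
E
```

```text
ease p [547.11  45.53 178.86] depth 23.64 F [ 0.7 -2.2  8.3] M [-0.43 -0.   -0.1 ] yaw -0.985 t 20.5
23.5 p [547.12  45.53 179.91] depth 22.59 F [ 0.9 -0.5  8. ] M [-0.26 -0.06  0.08] yaw -0.985 t 20.7
22.7 p [547.1   45.52 180.58] depth 21.92 F [-0.3 -2.1  7.5] M [-0.43 -0.12 -0.09] yaw -0.985 t 21.0
22 p [547.11  45.55 181.18] depth 21.32 F [ 0.7 -0.7  7.6] M [-0.31 -0.14  0.07] yaw -0.985 t 21.2
21.3 p [547.11  45.56 181.82] depth 20.68 F [ 0.7 -1.7  5.6] M [-0.41 -0.17  0.02] yaw -0.985 t 21.5
20.6 p [547.1   45.55 182.46] depth 20.04 F [ 0.  -0.9  6.6] M [-0.3  -0.19  0.1 ] yaw -0.985 t 21.7
20 p [547.09  45.6  182.84] depth 19.66 F [ 0.9 -1.4  5.7] M [-0.43 -0.28 -0.01] yaw -0.985 t 22.0
```

```bash
python3 - <<'E'
from h import *
h=[.5470,.0457]
for d in (19.5,19.2):
    arm.line_to(h+[.2025-d*1e-3],.012); f,p=st(d)
arm.line_to(h+[.2025-.0192],.02,Q(-.93)); st('back-turn check'); 
arm.line_to(h+[.2025-.0192],.02,Q(-.975)); st('eased'); 
E
```

```text
19.5 p [547.15  45.48 182.89] depth 19.61 F [ 1.8 -2.5  3. ] M [-0.37 -0.5  -0.03] yaw -0.985 t 22.2
19.2 p [547.14  45.49 182.94] depth 19.56 F [ 3.5 -1.8 -1.5] M [-0.36 -0.76 -0.04] yaw -0.985 t 22.5
back-turn check p [546.89  45.67 182.95] depth 19.55 F [ 2.5 -1.9 -2.9] M [-0.35 -0.71  0.21] yaw -0.93 t 22.7
eased p [546.76  45.78 182.94] depth 19.56 F [ 1.9 -1.9 -2. ] M [-0.22 -0.75 -0.08] yaw -0.975 t 23.0
```

The cap stops hard at 19.56 mm (locked is 19.5), so it's in the pockets. Now release, retreat and look.

```bash
python3 - <<'E'
from h import *
p=np.array(arm.read_tool_pos())
arm.move_gripper(.5); st('open')
arm.line_to([p[0],p[1],.30],.12)
arm.movep([.42,.25,.33],Q(-.5)); arm.pause(.3); st()
t=snapshot('top');s=snapshot('side');cv2.imwrite("pics/top5.png",t);cv2.imwrite("pics/side5.png",s)
h=[.5462,.0462]; z=.0755+.03
a=rect('top',t,h,z,px=390)
cv2.circle(a,(195,195),int(.042/.14*390),(0,0,255),1)
b=cv2.resize(s[200:330,260:390],(390,390),interpolation=2)
cv2.imwrite("pics/m5.png",np.hstack([a,b]))
E
```

```text
open p [546.62  46.06 183.31] depth 19.19 F [ 0.  -0.4  0.7] M [-0.05  0.07 -0.01] yaw -0.974 t 23.4
 p [420.73 249.03 329.8 ] depth -127.3 F [ 0.6 -0.1  0.4] M [ 0.   -0.01  0.01] yaw -0.502 t 25.8
```

View pics/m5.png

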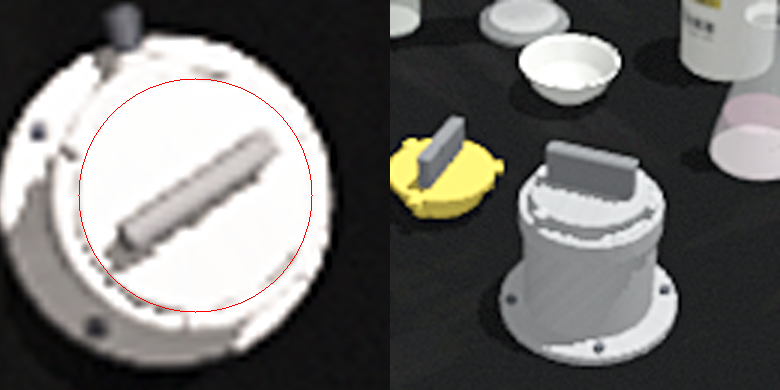

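View pics/top5.png

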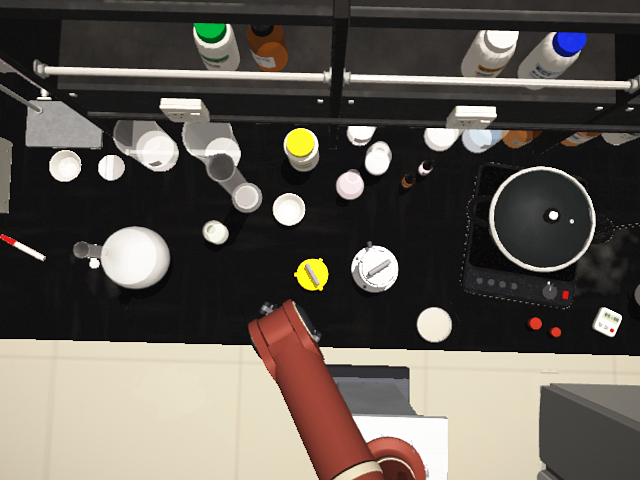

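The top picture shows the cap seated on the housing, with the bar from crop (115,245) to (270,135). That is a yaw of about -0.95, against an expected -0.965 at the stop. The flange is level just above the ring, and the bystanders and yellow cap are at the same pixels as before. Handing in.

```bash
python3 - <<'E'
from h import *
d=cv2.absdiff(cv2.imread("pics/top0.png"),cv2.imread("pics/top5.png")).max(2)>60
print([(int(d[a:b,c:e].sum())) for a,b,c,e in((300,345,410,460),(165,205,335,368),(190,230,270,308),(215,250,200,230),(255,295,293,332))])
ticket.finish_job()
E
```

```text
[0, 0, 0, 0, 0]
the job is handed in; nothing more can be done
```

The cap is closed on the housing and locked, and the job was handed in at about 26 s of the 72 s allowed.

**What I did:**
- I picked the steel cap up by its bar and lowered it at a yaw of -0.115 rad, read from the pictures. The lugs went through the slots at the first try.
- I pressed down to the 24 mm hard stop, where the upward force was at most about 12 N.
- I turned the cap clockwise until it met the stop, at a yaw of about -0.98 rad. The torque there was 0.35 N m at most, and I eased it off afterwards.
- The cap rose under the spring with no catch at 22 mm. I then let go and moved the arm clear.

**Last checks:**
- **Depth:** the cap stopped firmly at 19.56 mm, against 19.5 mm for locked.
- **Angle:** after release the bar lay at a yaw of about -0.95 rad, against about -0.965 expected at the stop.
- **Surroundings:** the top picture showed no changed pixels at the petri dish, the pink-tinted flask, the white dish, the small bottle or the yellow look-alike.
- **Back-turn:** this check is weak. I turned back 0.055 rad, which is within the pocket's own play, and felt only about 0.2 N m. It neither proves nor disproves the lock; the depth reading is the main evidence.

**A disagreement:** the first circle fits of the cap in the side view and of the housing in the top view gave wrong radii. I discarded both and used the fits from the other view.

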